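Emboss a tag in the bench press

ROBOT

A 7-joint arm with a two-finger parallel gripper is mounted at the origin on the work surface. World frame = base frame: x ahead of the robot, y to its left, z up, the work surface at z = 0. Lengths are in mm, angles in rad, forces in N, time in s.
With the tool pointing down it reaches from about 400 to 875 mm from the base axis. Payload 4.4 kg.
Tool frame: the origin (TCP) lies midway between the tips of the shut fingers; the grasp point (between the pads) lies 19 mm behind it (bot.grip_point_offset is the z of the grasp point in the tool frame, in mm); z points along the fingers, y is the line along which they close (so a half turn about z gives the same grasp; the last joint's range is limited). The gripper opens to 85 mm and grips with 20 to 120 N. Pads are 22 mm wide; open, the fingers measure 114 mm over their backs; the gripper's body (76 mm by 85 mm) begins 54 mm behind the grasp point. The pads swing forward as they close: fully open they stand 13 mm farther back than shut.
Start: joints at [-1.18, 0.628, 0.038, 1.517, -0.027, 0.996, -0.02], TCP at [286.681, 583.38, 231.313] pointing down, gripper open.
Joint ranges: [-3.06, 3.06], [-0.37, 2.12], [-1.25, 1.32], [0.18, 2.47], [-1.1, 4.24], [0.23, 1.98], [-2.94, 2.94]. Speed limits (rad/s): [2.57, 2.57, 3.14, 3.14, 3.14, 3.14, 3.14].

INTERFACE

Orientations are given as a unit quaternion [w, x, y, z].
In Python, from station import status, eyes, bot gives the robot as it stands.
- The arm moves only by the tool play_rows, never from a script. Its argument "targets" is a list that holds one entry, the list of rows, each a list of 7 numbers: the shift along the world's x, y, z scaled (see below), then the turn, a rotation vector about the world's x, y, z scaled (see below), then the gripper command: -1 is shut, 1 is fully open, values between are in proportion. In form: [[[x, y, z, rx, ry, rz, fingers], ...]]. A call has 1 to 12 rows; each row shifts and turns the commanded pose from where the row before left it; what a row does not reach is not made up. The controller multiplies each number of a shift by 50 cm and each number of a turn by 180 degrees. A row lasts 1/10 s, in which the tool goes at most 50 mm and 8.59 degrees, less where a joint would pass 70% of its speed; a pose out of reach is approached as far as the arm can. A call with a number of a shift or a turn outside -1 to 1 is refused whole. A call with a gripper value outside its range is refused whole. The fingers move at their own pace and stop on an object; "grip_force" is the grip in N (left out, the last holds). Time passes only in rows, so rows that do not move let the fingers close. It gives the time, the measured TCP pose, the force, the opening and the grip force at its end, in the units of the state.
- status.sense(): the state, without advancing time (a new reading comes with each control period).
- eyes.camera(name): name is "scene" or "top" or "wrist"; returns (picture, depth): 480x640x3 uint8, red, green, blue; 480x640 float32, mm along the optical axis (not along the pixel's ray), 0 where there is no reading.
- eyes.calibration(name): a dict with "fx", "fy", "cx", "cy" (pixels), "R" (3x3) and "t" (3): a world point X has camera coordinates R X + t. Camera axes: x right, y down, z forward; pixel columns grow to the right and rows downward; lengths in mm; the calibration is good to about 2 mm. A picture is of the moment at which its call begins: read the wrist's pose just before it. calibration takes no time and is no camera call; for the wrist camera it gives the pose at the moment of the call.
- bot.sign_off(): hands the job in; it is judged then, once.
The state is a dict: "time_s": time; "qpos": joint angles; "qvel": joint speeds; "effort": joint torques, N m; "ee_pos": TCP position; "orientation": TCP orientation; "contact_force": force on the tool from outside, world axes, zero at the start; "torque": the same for the moment, N m; "grip_width": finger opening in mm; "gripper_force": force on a finger pad.
Only numpy, scipy, OpenCV 4.12 (cv2) and the standard library are available. Lean on these libraries where they do the work, as an engineer would, in place of code of your own. Each camera call takes 0.05 s, during which the arm holds its last target. There are 200 camera calls.

TASK

Load the tag carrier into the bench embossing press: slide it between the guide rails, fully home against the back stop, and let go of it there. Then make the impression: press the plunger knob down until you feel it bottom firmly against its stop (the stop nut is set differently every time), keep it pressed there for a moment, and let it spring right back up. Handle the press gently, leave the carrier home in it, and leave everything else on the bench alone.

Things in the scene. Friction and masses are not known exactly. Their poses are not given: they have to be found in the camera images.
- press: Grey bench embossing press, bolted down. Origin: on the plunger axis, at bench level. x points into the press (the carrier goes in along +x from the open front), z up. Base x -80 to +110, y +-55 mm; its top, z = 12 mm, is the bed the carrier slides on. Head round the plunger: radius 24 mm, z 93 to 127 mm. The robot must not press on the press or its knob with over 25 N.
- mouth (a point): Middle of the channel's mouth, on the bed, at x = -74 mm of the press. Flared lead-ins, 72 mm apart here, narrow to x = -55 mm, where two straight steel guide rails begin (inner faces at y = +-26.5 mm, 14 mm tall), running to the back stop. Axes as the press.
- back_stop (a point): Middle of the rigid back stop's face, at bed height, x = +25 mm of the press. Home = carrier's front edge on this face: carrier origin at x = -45, y = 0, z = 12 mm of the press, x axes alike, allowing 2.5 mm in each and 0.06 rad. 5 to 10 N of push seats it; over 25 N between carrier and press is too much.
- plunger_top (a point): Centre of the flat top (34 mm across) of the black round plunger knob (40 mm across, 17 mm thick); on the plunger axis, 183 mm above the bench with the plunger up. Axes as the press. Under the plunger an 8 mm pilot pin goes down into the carrier's hole; if the carrier is over 3 mm from home it lands on the carrier and the plunger stops at 17 mm.
- plunger (a joint): Downward travel of the sprung plunger, m; 0 = up, returns by itself. The knob bottoms on a washered stop nut below it, set differently each time, so the stroke ends somewhere from 0.019 to 0.029, to be felt: the spring takes 2 N at first, at most 9 N before the stop. The impression needs 0.4 s still on the stop with over 12 N (15 to 20 is right). Meet the stop at 10 mm/s or less.
- carrier: Loose tag carrier, about 0.25 kg: dark steel plate 140 x 50 x 8 mm, lying flat, with a bright aluminium tag (44 x 36 x 1.5 mm) fixed on its front half and a 14 mm hole through both at x = +45 mm. Origin: centre of the underside; x along its length to the tag end, which goes into the press first; z up.
- carrier_grip (a point): Middle of the black upright grip on the carrier's tail end (x = -55, y = 0, z = 25 mm of the carrier): 28 mm along x, 14 mm thick along y, from 8 to 42 mm above the underside. Pinch it across its 14 mm. Axes as the carrier.
- amber_bottle: Bystander, to be left alone (moving it more than 20 mm fails): amber glass bottle, 48 dia x 100 mm tall. Origin: on its axis, underside.
- jar: Bystander, to be left alone (moving it more than 20 mm fails): clear jar with steel lid, 64 dia x 70 mm tall. Origin: on its axis, underside.
- loupe: Bystander, to be left alone (moving it more than 20 mm fails): black loupe, 56 dia x 36 mm tall. Origin: on its axis, underside.
- book: Bystander, to be left alone (moving it more than 20 mm fails): blue hardback, 150 x 210 x 30 mm, lying flat. Origin: centre of its underside.
- flask: Bystander, to be left alone (moving it more than 20 mm fails): tall polished steel pump flask, 94 dia x 208 mm tall, thin spout pipe reaching 75 mm out from its axis. Origin: on its axis, underside.
- brush: Bystander, to be left alone (moving it more than 20 mm fails): conservation brush, 170 mm long, lying. Origin: middle of its length.
- tag_tray: Bystander, to be left alone (moving it more than 20 mm fails): grey two-compartment tray, 160 x 110 x 35 mm. Origin: centre of its underside.

How it is judged (in metres and radians):
On the way, in this order (a step that is already met when the one before it is completed fails the run):
1. the carrier is home against the back stop with the plunger up (x of carrier in the frame of press between -0.0475 and -0.0425 m and y of carrier in the frame of press between -0.0025 and 0.0025 m and z of carrier in the frame of press between 0.0095 and 0.0145 m and angle between the x axis of carrier and the x axis of press, either way round below 0.06 rad and value of joint plunger below 0.004 m), for 0.2 s.
2. the carrier has been let go, still home (all of step 1 and contact force between the fingers and carrier below 0.1 N), for 0.2 s.
3. the plunger is held still on its stop (pressed beyond 18 mm with more than 12 N, which the spring alone never bears), the carrier home (x of carrier in the frame of press between -0.0475 and -0.0425 m and y of carrier in the frame of press between -0.0025 and 0.0025 m and z of carrier in the frame of press between 0.0095 and 0.0145 m and angle between the x axis of carrier and the x axis of press, either way round below 0.06 rad and value of joint plunger above 0.018 m and velocity of joint plunger between -0.005 and 0.005 m/s and contact force between the fingers and press above 12 N), for 0.4 s.
At the end, for the whole second after the job is handed in: The plunger is back up (within 2 mm), and the carrier lies released and still in the press, home: within 2.5 mm along, across and in height, within 0.06 rad of straight (x of carrier in the frame of press between -0.0475 and -0.0425 m and y of carrier in the frame of press between -0.0025 and 0.0025 m and z of carrier in the frame of press between 0.0095 and 0.0145 m and angle between the x axis of carrier and the x axis of press, either way round below 0.06 rad and value of joint plunger below 0.002 m and linear speed of carrier below 0.01 m/s); the robot touches nothing.
It fails at once if the robot presses on the press or its plunger with more than 25 N (contact force between any of the fingers, the arm and press above 25 N).
It fails at once if the carrier is forced against the press with more than 25 N (contact force between carrier and press above 25 N).
It fails at once if a bystander is moved more than 20 mm (distance of any of amber_bottle, jar, loupe, book, flask, brush, tag_tray from where it was at the start of the episode above 0.02 m).
It also fails if it takes over 61 s, if anything falls off the work surface, if the arm or the gripper's body presses on something with over 40 N, if the wrist force passes 120 N, or if a joint passes its speed limit or range.

## Working session

There is one attempt and no reset: what is moved stays moved. The work goes in short steps, Python scripts to look and compute and a tool call to move; the robot and the scene stay as the last step left them, time stands still between calls to the robot, and variables do not carry over. Pictures are saved under pics/ and viewed, at most 10 in all, crops included, and the job is handed in when it is done.

Besides the shell and the picture viewer there is one more tool, called as name(argument=value, ...) on one line, values as JSON. play_rows: Moves the arm, as the interface text tells. Its arguments: {"type":"object","properties":{"targets":{"type":"array"},"grip_force":{"type":"number"}},"required":["targets"]}

```bash
mkdir -p pics; cat > h.py <<'E'
import numpy as np, cv2
from station import status, eyes, bot
def shot(n,f):
    c=eyes.calibration(n); p,d=eyes.camera(n)
    cv2.imwrite('pics/'+f+'.png',p[:,:,::-1]); np.savez('pics/'+f+'.npz',d=d,p=p,**{k:np.array(v) for k,v in c.items()})
def load(f): return np.load('pics/'+f+'.npz')
def ray(z,u,v):
    r=z['R'].T@np.array([(u-z['cx'])/z['fx'],(v-z['cy'])/z['fy'],1]); o=-z['R'].T@z['t']; return o,r
def pz(z,u,v,h):
    o,r=ray(z,u,v); return o+r*(h-o[2])/r[2]
def pd(z,u,v):
    o,r=ray(z,u,v); return o+r*z['d'][int(round(v)),int(round(u))]
E
python3 - <<'E'
from h import *
s=status.sense(); print({k:np.round(v,3) for k,v in s.items()})
shot('top','top'); shot('scene','scene')
for n in('top','scene'):
    z=load(n); print(n,np.round(-z['R'].T@z['t']),z['fx'])
E
```

```text
{'time_s': np.float64(0.0), 'qpos': array([-1.18 ,  0.629,  0.038,  1.518, -0.027,  0.996, -0.02 ]), 'qvel': array([ 0.   , -0.003,  0.001, -0.   , -0.   , -0.   , -0.001]), 'effort': array([ 1.0000e-03, -5.6341e+01,  1.2270e+00, -1.9344e+01,  1.1000e-02,
        1.1000e-02,  0.0000e+00]), 'ee_pos': array([286.39 , 582.802, 230.388]), 'orientation': array([-0.   ,  0.226,  0.974, -0.001]), 'contact_force': array([ 0.425, -1.017,  0.053]), 'torque': array([ 0.   , -0.002,  0.039]), 'gripper_force': np.float64(0.0), 'grip_width': np.float64(85.286)}
top [ 367.   -5. 1746.] 616.6902962084664
scene [1091.  734.  748.] 450.5273087596389
```

View pics/top.png

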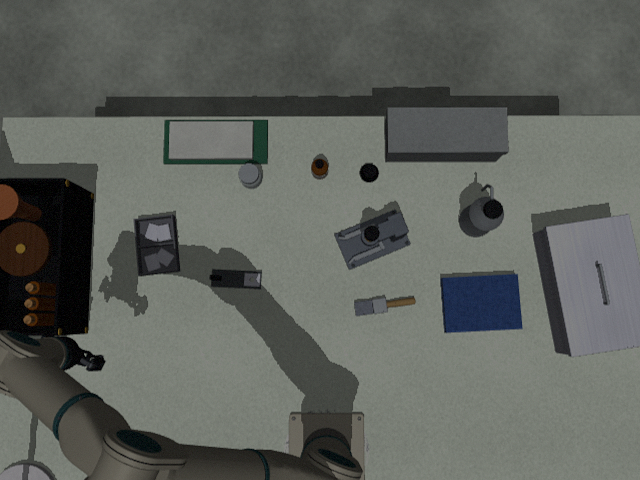

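View pics/scene.png

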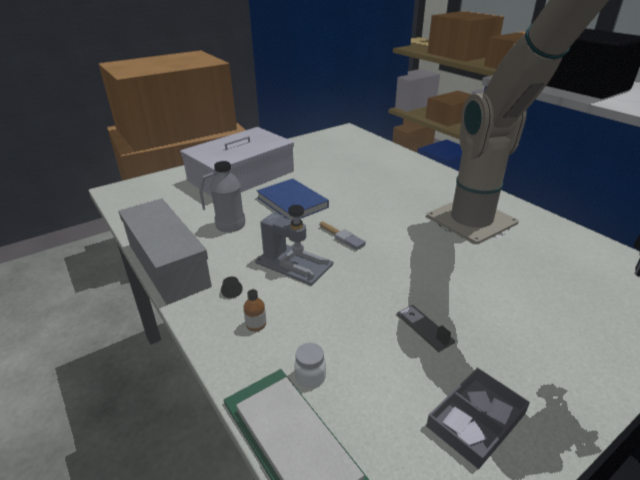

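Top view: the carrier is at about (236,279) with its tag to the right. The press is at about (372,238) with its open front at lower left. I'll enlarge both.

```bash
python3 - <<'E'
from h import *
p=cv2.imread('pics/top.png')
a=cv2.resize(p[262:297,200:275],None,fx=10,fy=8,interpolation=cv2.INTER_CUBIC)[:, :750]
a=cv2.resize(p[262:297,200:275],(750,350),interpolation=cv2.INTER_CUBIC)
b=cv2.resize(p[200:275,325:425],(800,600),interpolation=cv2.INTER_CUBIC)
cv2.imwrite('pics/a.png',cv2.convertScaleAbs(a,alpha=1.8));cv2.imwrite('pics/b.png',cv2.convertScaleAbs(b,alpha=1.5))
E
```

```text
(no output)
```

View pics/a.png

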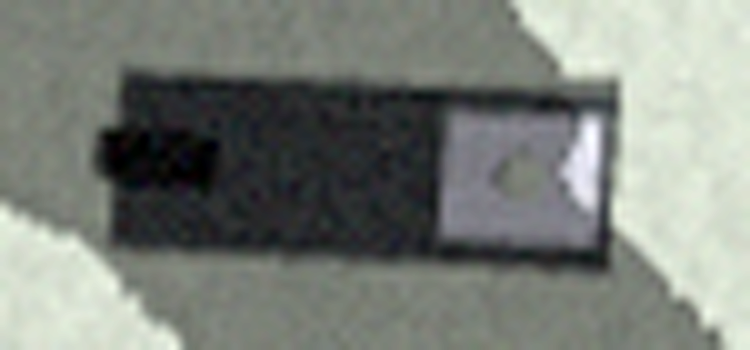

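View pics/b.png

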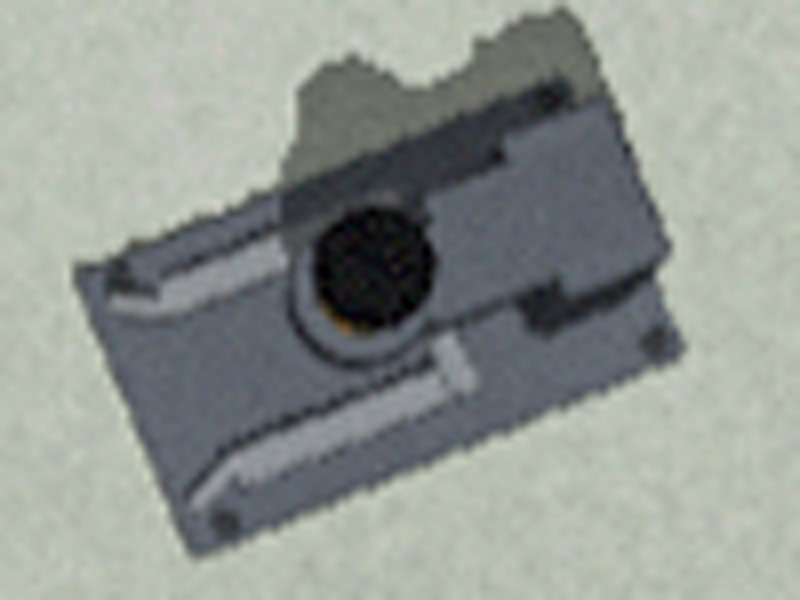

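The carrier's corners in its crop are (122,75), (617,85), (607,265) and (113,245). The press base corners in its crop are (78,268), (195,555) and (685,345), and the knob is at (374,268).

```bash
python3 - <<'E'
from h import *
z=load('top')
f=lambda u,v,s,ox,oy,h: pz(z,(u+.5)/s-.5+ox,(v+.5)/s-.5+oy,h)[:2]
C=np.array([f(u,v,10,200,262,8) for u,v in((122,75),(617,85),(607,265),(113,245))])
ax=(C[1]+C[2]-C[0]-C[3])/2; print('carrier c',C.mean(0),'L',np.linalg.norm(ax),'yaw',np.arctan2(ax[1],ax[0]))
a=ax/np.linalg.norm(ax); print('hole',f(520,175,10,200,262,9.5),'pred',C.mean(0)+45*a,'grip',C.mean(0)-55*a)
P=np.array([f(u,v,8,325,200,12) for u,v in((78,268),(195,555),(685,345))])
ax=P[2]-P[1]; w=P[0]-P[1]; print('press L,W',np.linalg.norm(ax),np.linalg.norm(w),'yaw',np.arctan2(ax[1],ax[0]),'yaw2',np.arctan2(w[1],w[0])-np.pi/2)
a=ax/np.linalg.norm(ax);n=np.array([-a[1],a[0]])
print('origin',(P[0]+P[1])/2+80*a,'knob',f(374,268,8,325,200,183), 'knob183+depth',pd(z,371.7,233.5))
c=eyes.calibration('wrist'); o=-np.array(c['R']).T@c['t']; print('wristcam',o,np.array(c['R'])[2],c['fx'])
E
```

```text
carrier c [473.02653575 254.57351393] L 139.8293509200366 yaw -1.6019981926740492
hole [470.73564815 210.48170701] pred [471.6226796  209.59541717] grip [474.74235993 309.5467433 ]
press L,W 188.87180474449553 109.93092886449728 yaw -1.1668811028929091 yaw2 -1.189302318156987
origin [ 581.2651396  -117.11252274] knob [ 577.62095829 -115.89178374] knob183+depth [ 576.92696921 -117.10319099  179.75018846]
wristcam [226.29893635 612.99895196 372.85195587] [ 0.24186694 -0.11991212 -0.96287147] 331.2295627980601
```

play_rows(targets=[[[0.0313,-0.0455,-0.0152,0,0,-0.0304,1],[0.0313,-0.0455,-0.0152,0,0,-0.0304,1],[0.0313,-0.0455,-0.0152,0,0,-0.0304,1],[0.0313,-0.0455,-0.0152,0,0,-0.0304,1],[0.0313,-0.0455,-0.0152,0,0,-0.0304,1],[0.0313,-0.0455,-0.0152,0,0,-0.0304,1],[0.0313,-0.0455,-0.0152,0,0,-0.0304,1],[0.0313,-0.0455,-0.0152,0,0,-0.0304,1],[0.0313,-0.0455,-0.0152,0,0,-0.0304,1],[0.0313,-0.0455,-0.0152,0,0,-0.0304,1],[0.0313,-0.0455,-0.0152,0,0,-0.0304,1],[0.0313,-0.0455,-0.0152,0,0,-0.0304,1]]], grip_force=40)

```text
time_s: 1.3
ee_pos: [474.7, 309.4, 139.5]
orientation: [-0.0, 0.72, 0.694, -0.0]
contact_force: [0.5, 0.1, 0.6]
grip_width: 85.4
gripper_force: 0.0
```

play_rows(targets=[[[0,0,0,0,0,0,1],[0,0,0,0,0,0,1],[0,0,0,0,0,0,1]]])

```text
time_s: 1.6
ee_pos: [473.7, 311.5, 140.0]
orientation: [-0.001, 0.718, 0.696, -0.0]
contact_force: [-0.7, -0.3, -0.6]
grip_width: 85.1
gripper_force: 0.0
```

```bash
python3 - <<'E'
from h import *
s=status.sense(); print(s['ee_pos'],s['orientation'],s['time_s'],s['qpos'],s['contact_force'])
shot('wrist','w1'); z=load('w1')
p=cv2.convertScaleAbs(cv2.imread('pics/w1.png'),alpha=1.5); cv2.imwrite('pics/w1b.png',p)
# predicted pixels of estimated carrier points
for X in ([474.7,309.5,42],[471.6,209.6,9.5]):
    c=z['R']@X+z['t']; print(c[0]/c[2]*z['fx']+z['cx'],c[1]/c[2]*z['fy']+z['cy'])
E
```

```text
[473.73263959 311.51019233 140.01920497] [-5.19321293e-04  7.17619577e-01  6.96435118e-01 -2.80226807e-05] 1.6 [-0.82689373  0.64844568  0.30600661  1.84727223 -0.29152006  0.68994376
 -0.38269866] [-0.72940129 -0.26406825 -0.58087869]
319.9780639877563 241.55506026653416
319.9261061378537 334.8195474598489
```

View pics/w1b.png

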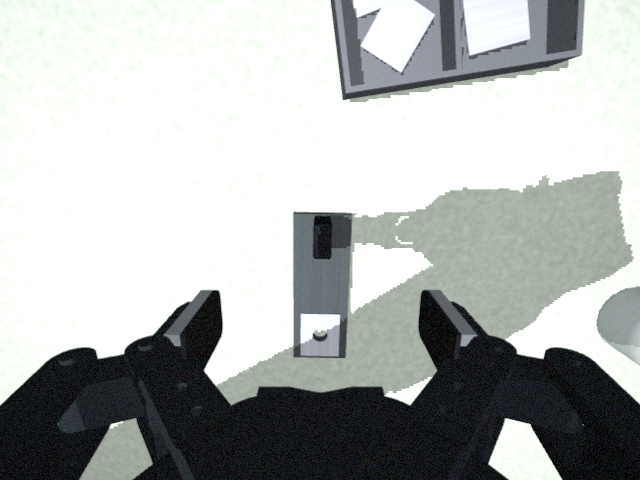

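The wrist view agrees with the estimate: hole at (320,335), grip at (322,237). Now to descend and grip.

play_rows(targets=[[[0.002,-0.002,-0.04,0,0,0,1],[0,0,-0.04,0,0,0,1],[0,0,-0.04,0,0,0,1],[0,0,-0.04,0,0,0,1],[0,0,-0.04,0,0,0,1],[0,0,-0.03,0,0,0,1],[0,0,-0.024,0,0,0,1],[0,0,0,0,0,0,0],[0,0,0,0,0,0,-0.4],[0,0,0,0,0,0,-1],[0,0,0,0,0,0,-1],[0,0,0,0,0,0,-1]]], grip_force=40)

```text
time_s: 2.85
ee_pos: [475.7, 309.7, 13.8]
orientation: [-0.0, 0.718, 0.696, 0.0]
contact_force: [-2.8, -1.1, 9.7]
grip_width: 13.5
gripper_force: 38.2
```

play_rows(targets=[[[0,0,0,0,0,0,-1],[0,0,0,0,0,0,-1],[0,0,0,0,0,0,-1],[0,0,0,0,0,0,-1]]])

```text
time_s: 3.25
ee_pos: [475.8, 309.7, 13.9]
orientation: [-0.0, 0.718, 0.696, 0.001]
contact_force: [-0.9, 0.1, 6.8]
grip_width: 13.6
gripper_force: 40.4
```

play_rows(targets=[[[0,0,0.0428,0,0,0,-1],[0,0,0.0428,0,0,0,-1],[0,0,0.0428,0,0,0,-1],[0,0,0.0428,0,0,0,-1],[0,-0.05,0.0428,0,0,0,-1],[0,-0.05,0.0428,0,0,0,-1],[0,-0.05,0.0428,0,0,0,-1],[0,-0.05,0.0428,0,0,0,-1],[0,-0.05,0.0428,0,0,0,-1],[0,-0.05,0.0428,0,0,0,-1],[0,-0.05,0.0428,0,0,0,-1],[0,-0.05,0.0428,0,0,0,-1]]], grip_force=70)

```text
time_s: 4.45
ee_pos: [474.9, 108.2, 270.6]
orientation: [-0.0, 0.718, 0.696, -0.0]
contact_force: [-0.4, -0.6, -1.3]
grip_width: 13.1
gripper_force: 68.2
```

play_rows(targets=[[[0.0211,-0.0468,0,0,0,0.0113,-1],[0.0211,-0.0468,0,0,0,0.0113,-1],[0.0211,-0.0468,0,0,0,0.0113,-1],[0.0211,-0.0468,0,0,0,0.0113,-1],[0.0211,-0.0468,0,0,0,0.0113,-1],[0.0211,-0.0468,0,0,0,0.0113,-1],[0.0211,-0.0468,0,0,0,0.0113,-1],[0.0211,-0.0468,0,0,0,0.0113,-1],[0.0211,-0.0468,0,0,0,0.0113,-1],[0.0211,-0.0468,0,0,0,0.0113,-1],[0.0211,-0.0468,0,0,0,0.0113,-1],[0.0211,-0.0468,0,0,0,0.0113,-1]]])

```text
time_s: 5.65
ee_pos: [601.8, -172.2, 269.3]
orientation: [-0.001, 0.554, 0.832, -0.0]
contact_force: [0.1, 0.3, -1.0]
grip_width: 12.9
gripper_force: 68.4
```

play_rows(targets=[[[0,0,0,0,0,0,-1],[0,0,0,0,0,0,-1],[0,0,0,0,0,0,-1],[0,0,0,0,0,0,-1]]])

```text
time_s: 6.05
ee_pos: [601.8, -169.9, 269.8]
orientation: [-0.001, 0.554, 0.832, 0.0]
contact_force: [0.2, -0.3, -3.1]
grip_width: 13.0
gripper_force: 68.3
```

```bash
python3 - <<'E'
from h import *
s=status.sense(); print(s['ee_pos'],s['orientation'],s['time_s'],s['qpos'],s['contact_force'],s['torque'])
shot('wrist','w2'); z=load('w2')
p=cv2.resize(cv2.imread('pics/w2.png'),(800,600),interpolation=cv2.INTER_CUBIC); cv2.imwrite('pics/w2b.png',cv2.convertScaleAbs(p,alpha=1.2))
E
```

```text
[ 601.8397514  -169.89555945  269.80697753] [-5.16280025e-04  5.54412148e-01  8.32242049e-01  2.74524500e-04] 6.05 [ 0.06074796  0.5685753   0.28114154  1.54729763 -0.17391719  1.05115651
  0.78209495] [ 0.19343803 -0.27467384 -3.13602065] [-0.00337184  0.03178245 -0.05677207]
```

View pics/w2b.png

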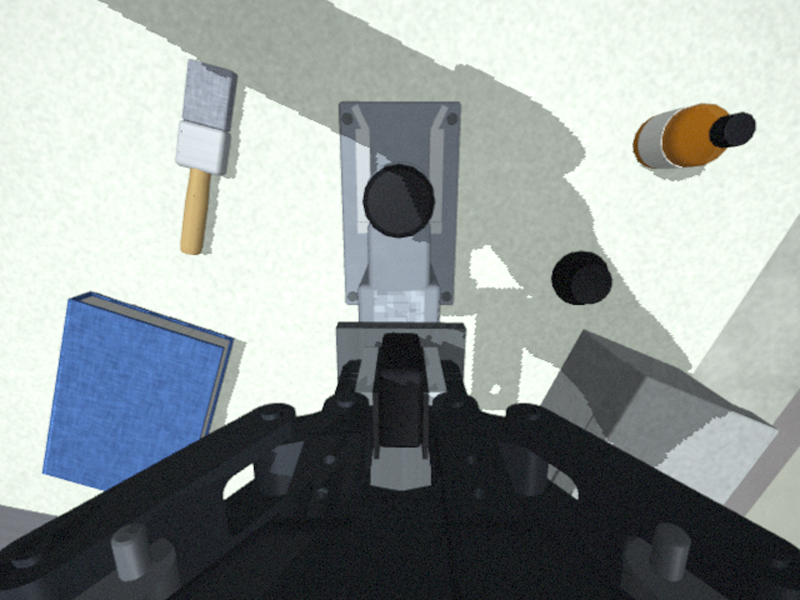

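```bash
python3 - <<'E'
from h import *
p=cv2.imread('pics/w2.png')[72:272,260:380]
cv2.imwrite('pics/w2c.png',cv2.convertScaleAbs(cv2.resize(p,(360,600),interpolation=cv2.INTER_CUBIC),alpha=1.6))
E
```

```text
(no output)
```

View pics/w2c.png

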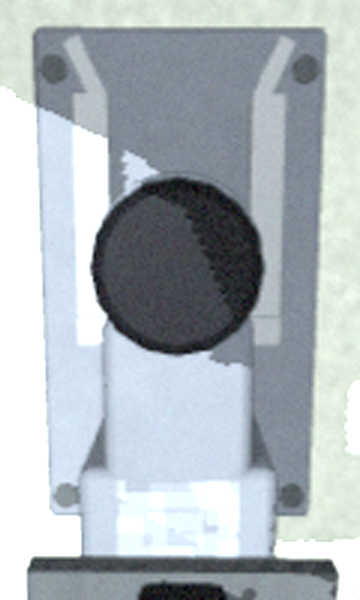

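Crop reading (scale 3): base corners at (34,28), (327,28), (309,515) and (51,514), knob at (178,266), carrier tail edge from (28,560) to (338,560).

```bash
python3 - <<'E'
from h import *
z=load('w2'); T=np.array([601.8,-171.0]) # commanded tcp approx
g=lambda u,v,h: pz(z,(u+.5)/3-.5+260,(v+.5)/3-.5+72,h)[:2]
P=np.array([g(*c,12) for c in((34,28),(327,28),(309,515),(51,514))])
ax=(P[3]+P[2]-P[0]-P[1])/2; a=ax/np.linalg.norm(ax); n=np.array([-a[1],a[0]])
yaw=np.arctan2(a[1],a[0]); w=P[0]-P[1]+P[3]-P[2]; print('L',np.linalg.norm(ax),'W',np.linalg.norm(w)/2,'yaw',yaw,np.arctan2(w[1],w[0])-np.pi/2)
print('sides yaw',[np.arctan2(*(q-r)[::-1]) for q,r in((P[2],P[1]),(P[3],P[0]))])
print('origin',P.mean(0)-15*a,'knob',g(178,266,183))
print('front rail mid',(g(107,100,26)+g(253,100,26))/2, np.linalg.norm(g(107,100,26)-g(253,100,26)))
zt=269.8-13.5+8
A,B=g(28,560,zt),g(338,560,zt); d=B-A if (B-A)@n>0 else A-B
print('carrier tail mid',(A+B)/2,'W',np.linalg.norm(d),'yaw',np.arctan2(d[1],d[0])-np.pi/2)
s=status.sense(); q=s['orientation']
from scipy.spatial.transform import Rotation as Ro
y=Ro.from_quat([*q[1:],q[0]]).as_matrix()[:,1]; print('tool y',y,'yaw',np.arctan2(y[1],y[0])-np.pi/2, s['ee_pos'])
k=g(178,266,183)
print('in carrier coords, tail->tcp', (s['ee_pos'][:2]-(A+B)/2)@a,(s['ee_pos'][:2]-(A+B)/2)@n)
E
```

```text
L 187.43161604584873 W 108.30769769702901 yaw -1.176825590243402 -4.319143312690322
sides yaw [np.float64(-1.1764893483759347), np.float64(-1.1771626763475787)]
origin [ 580.31739839 -116.4267165 ] knob [ 579.82988874 -116.38109211]
front rail mid [560.08658601 -68.15751248] 52.99582558017724
carrier tail mid [ 596.76023118 -154.43439264] W 48.755220719129916 yaw -1.1757087104486026
tool y [9.22821557e-01 3.85227687e-01 5.64944820e-05] yaw -1.1753417870034326 [ 601.96113167 -170.0679627   269.90657387]
in carrier coords, tail->tcp 16.43232293194939 -1.1985999376550822
```

play_rows(targets=[[[-0.01767,0.04247,0,0,0,0,-1],[-0.01767,0.04247,0,0,0,0,-1],[-0.01767,0.04247,0,0,0,0,-1],[-0.01767,0.04247,0,0,0,0,-1],[-0.01767,0.04247,0,0,0,0,-1],[-0.01767,0.04247,0,0,0,0,-1],[-0.01767,0.04247,0,0,0,0,-1],[-0.01767,0.04247,0,0,0,0,-1],[-0.01767,0.04247,0,0,0,0,-1],[-0.01767,0.04247,0,0,0,0,-1],[-0.01767,0.04247,0,0,0,0,-1],[-0.01767,0.04247,0,0,0,0,-1]]])

```text
time_s: 7.3
ee_pos: [495.4, 84.8, 270.2]
orientation: [0.0, 0.555, 0.832, 0.0]
contact_force: [0.0, 0.2, -2.1]
grip_width: 13.0
gripper_force: 68.3
```

play_rows(targets=[[[0,0,-0.042,0,0,0,-1],[0,0,-0.042,0,0,0,-1],[0,0,-0.042,0,0,0,-1],[0,0,-0.042,0,0,0,-1],[0,0,-0.042,0,0,0,-1],[0,0,-0.042,0,0,0,-1],[0,0,-0.042,0,0,0,-1],[0,0,-0.042,0,0,0,-1],[0,0,-0.042,0,0,0,-1],[0,0,-0.042,0,0,0,-1],[0,0,-0.042,0,0,0,-1],[0,0,-0.024,0,0,0,-1]]])

```text
time_s: 8.5
ee_pos: [495.6, 83.9, 25.9]
orientation: [-0.0, 0.555, 0.832, -0.0]
contact_force: [0.5, 0.6, -2.1]
grip_width: 12.9
gripper_force: 68.3
```

play_rows(targets=[[[0,0,0,0,0,0,-1],[0,0,0,0,0,0,-1],[0,0,0,0,0,0,-1],[0,0,0,0,0,0,-1]]])

```text
time_s: 8.9
ee_pos: [496.8, 83.6, 27.8]
orientation: [0.001, 0.555, 0.832, 0.001]
contact_force: [0.1, -1.1, -2.4]
grip_width: 13.0
gripper_force: 68.2
```

```bash
python3 - <<'E'
from h import *
s=status.sense(); print(s['ee_pos'],s['orientation'],s['contact_force'],s['torque'])
shot('top','t2')
p=cv2.imread('pics/t2.png')[180:290,280:430]
cv2.imwrite('pics/t2b.png',cv2.convertScaleAbs(cv2.resize(p,(750,550),interpolation=cv2.INTER_CUBIC),alpha=1.6))
E
```

```text
[496.77221546  83.5868738   27.84453825] [6.51825724e-04 5.55001120e-01 8.31849080e-01 6.63322774e-04] [ 0.08390663 -1.08739334 -2.39370837] [0.10748101 0.03655192 0.05201758]
```

View pics/t2b.png

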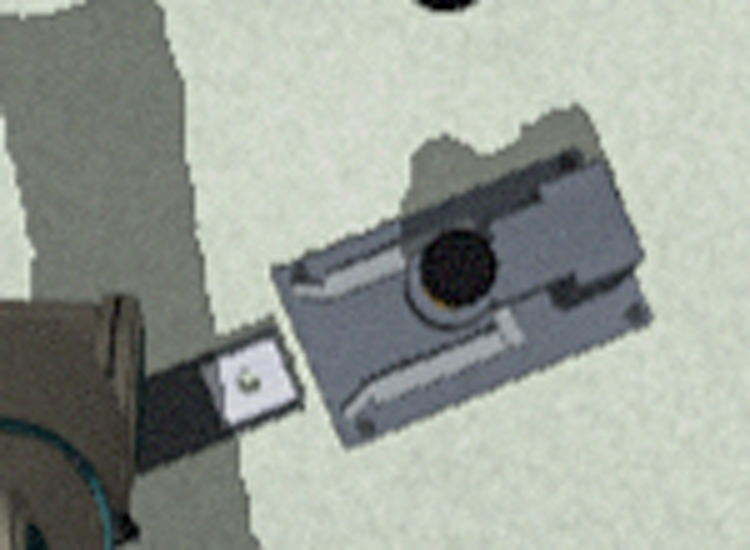

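The hole end points at the mouth: carrier front middle at (289,364), press front middle at (310,357). It sits about 0.7 mm off to the +n side, so I'll trim that and enter.

play_rows(targets=[[[-0.0011,-0.0005,0,0,0,0,-1],[0.00384,-0.00923,0,0,0,0,-1],[0.00384,-0.00923,0,0,0,0,-1],[0.00384,-0.00923,0,0,0,0,-1],[0.00384,-0.00923,0,0,0,0,-1],[0.00384,-0.00923,0,0,0,0,-1],[0.00384,-0.00923,0,0,0,0,-1],[0.00192,-0.00461,0,0,0,0,-1],[0.00192,-0.00461,0,0,0,0,-1],[0.00192,-0.00461,0,0,0,0,-1],[0.00192,-0.00461,0,0,0,0,-1]]])

```text
time_s: 10.05
ee_pos: [510.9, 46.2, 26.9]
orientation: [-0.0, 0.555, 0.832, 0.0]
contact_force: [-0.7, 0.6, -2.1]
grip_width: 12.9
gripper_force: 68.2
```

play_rows(targets=[[[0.00192,-0.00461,0,0,0,0,-1],[0.00192,-0.00461,0,0,0,0,-1],[0.00192,-0.00461,0,0,0,0,-1],[0.00192,-0.00461,0,0,0,0,-1],[0,0,0,0,0,0,-1]]])

```text
time_s: 10.55
ee_pos: [514.9, 36.5, 26.9]
orientation: [0.0, 0.555, 0.832, -0.0]
contact_force: [-0.0, 0.2, -2.2]
grip_width: 12.8
gripper_force: 68.2
```

play_rows(targets=[[[0.00307,-0.00738,0,0,0,0,-1],[0.00307,-0.00738,0,0,0,0,-1],[0.00307,-0.00738,0,0,0,0,-1],[0.00307,-0.00738,0,0,0,0,-1],[0.00307,-0.00738,0,0,0,0,-1],[0.00307,-0.00738,0,0,0,0,-1]]])

```text
time_s: 11.15
ee_pos: [524.1, 14.5, 26.9]
orientation: [0.0, 0.555, 0.832, -0.0]
contact_force: [-0.2, -0.2, -2.0]
grip_width: 12.9
gripper_force: 68.2
```

play_rows(targets=[[[0.00307,-0.00738,0,0,0,0,-1],[0.00307,-0.00738,0,0,0,0,-1],[0.00307,-0.00738,0,0,0,0,-1],[0.00307,-0.00738,0,0,0,0,-1],[0.00307,-0.00738,0,0,0,0,-1],[0.00307,-0.00738,0,0,0,0,-1],[0,0,0,0,0,0,-1],[0,0,-0.001,0,0,0,-1],[0,0,0,0,0,0,-1]]])

```text
time_s: 12.05
ee_pos: [532.9, -6.9, 26.3]
orientation: [-0.0, 0.555, 0.832, 0.0]
contact_force: [-0.5, 0.3, -1.6]
grip_width: 12.5
gripper_force: 68.2
```

play_rows(targets=[[[0.00154,-0.00369,0,0,0,0,-1],[0.00154,-0.00369,0,0,0,0,-1],[0.00154,-0.00369,0,0,0,0,-1],[0.00154,-0.00369,0,0,0,0,-1],[0.00154,-0.00369,0,0,0,0,-1],[0.00154,-0.00369,0,0,0,0,-1],[0,0,-0.001,0,0,0,-1],[0,0,0,0,0,0,-1]]])

```text
time_s: 12.85
ee_pos: [537.9, -18.7, 26.0]
orientation: [0.0, 0.555, 0.832, -0.0]
contact_force: [0.2, -0.1, -0.7]
grip_width: 13.1
gripper_force: 68.5
```

play_rows(targets=[[[0.00077,-0.00185,0,0,0,0,-1],[0.00077,-0.00185,0,0,0,0,-1],[0.00077,-0.00185,0,0,0,0,-1],[0,0,0,0,0,0,-1]]])

```text
time_s: 13.25
ee_pos: [539.0, -21.1, 26.0]
orientation: [0.0, 0.555, 0.832, 0.0]
contact_force: [-0.9, 0.8, -0.5]
grip_width: 12.6
gripper_force: 68.6
```

play_rows(targets=[[[0.00038,-0.00092,0,0,0,0,-1],[0.00038,-0.00092,0,0,0,0,-1],[0.00038,-0.00092,0,0,0,0,-1],[0,0,0,0,0,0,-1]]])

```text
time_s: 13.65
ee_pos: [539.5, -22.4, 26.0]
orientation: [-0.0, 0.555, 0.832, 0.0]
contact_force: [-0.8, 2.1, 0.3]
grip_width: 13.0
gripper_force: 68.6
```

play_rows(targets=[[[0.00038,-0.00092,0,0,0,0,-1],[0.00038,-0.00092,0,0,0,0,-1],[0,0,0,0,0,0,-1]]])

```text
time_s: 13.95
ee_pos: [539.9, -23.4, 26.0]
orientation: [-0.0, 0.555, 0.832, 0.0]
contact_force: [-0.5, 1.3, 1.5]
grip_width: 12.5
gripper_force: 68.7
```

play_rows(targets=[[[0.00038,-0.00092,0,0,0,0,-1],[0.00038,-0.00092,0,0,0,0,-1],[0,0,0,0,0,0,-1]]])

```text
time_s: 14.25
ee_pos: [540.2, -24.0, 26.0]
orientation: [-0.0, 0.555, 0.832, 0.0]
contact_force: [-1.2, 2.8, 2.8]
grip_width: 13.0
gripper_force: 69.0
```

play_rows(targets=[[[0.00038,-0.00092,0,0,0,0,-1],[0,0,0,0,0,0,-1]]])

```text
time_s: 14.45
ee_pos: [540.1, -24.0, 26.0]
orientation: [-0.001, 0.555, 0.832, 0.0]
contact_force: [-2.2, 4.5, 3.9]
grip_width: 12.6
gripper_force: 69.2
```

play_rows(targets=[[[0.00038,-0.00092,0,0,0,0,-1],[0,0,0,0,0,0,-1],[0,0,0,0,0,0,-1]]])

```text
time_s: 14.75
ee_pos: [540.1, -24.0, 25.9]
orientation: [-0.001, 0.555, 0.832, 0.0]
contact_force: [-2.6, 5.3, 4.4]
grip_width: 12.9
gripper_force: 69.2
```

```bash
python3 - <<'E'
from h import *
s=status.sense(); print(s['ee_pos'],s['contact_force'],s['torque'])
a=np.array([.3842,-.9233]);n=np.array([.9233,.3842]);d=s['ee_pos'][:2]-[580,-116.4];print(d@a,d@n,s['contact_force'][:2]@a)
E
```

```text
[540.10474312 -23.98560051  25.9466388 ] [-2.58614303  5.31498088  4.38114487] [ 1.10140089  0.40037086 -0.07540476]
-100.65397273647993 -1.3296783907277467 -5.900917998659369
```

play_rows(targets=[[[0.00038,-0.00092,0,0,0,0,-1],[0,0,0,0,0,0,-1],[0,0,0,0,0,0,-1]]])

```text
time_s: 15.05
ee_pos: [540.1, -24.0, 26.0]
orientation: [-0.001, 0.555, 0.832, 0.0]
contact_force: [-2.8, 5.8, 5.1]
grip_width: 13.3
gripper_force: 69.3
```

play_rows(targets=[[[0,0,0,0,0,0,-0.5],[0,0,0,0,0,0,0],[0,0,0,0,0,0,0.2],[0,0,0,0,0,0,0.2],[0,0,0,0,0,0,0.2],[0,0,0,0,0,0,0.2],[0,0,0,0,0,0,0.2]]])

```text
time_s: 15.75
ee_pos: [540.8, -25.8, 25.9]
orientation: [0.0, 0.555, 0.832, -0.0]
contact_force: [-0.2, -0.4, 0.9]
grip_width: 51.1
gripper_force: 0.0
```

play_rows(targets=[[[0,0,0.02,0,0,0,0.2],[0,0,0.04,0,0,0,0.2],[0,0,0.05,0,0,0,0.2],[0,0,0.05,0,0,0,0.2],[0,0,0.05,0,0,0,0.2],[0,0,0.05,0,0,0,0.2],[0,0,0.05,0,0,0,0.2],[0,0,0.05,0,0,0,0.2],[0,0,0.05,0,0,0,0.2],[0,0,0,0,0,0,0.2],[0,0,0,0,0,0,0.2],[0,0,0,0,0,0,0.2]]])

```text
time_s: 16.95
ee_pos: [540.0, -25.6, 230.3]
orientation: [-0.001, 0.555, 0.832, -0.0]
contact_force: [-0.7, -0.3, -0.7]
grip_width: 51.1
gripper_force: 0.0
```

```bash
python3 - <<'E'
from h import *
s=status.sense(); print(s['ee_pos'],s['contact_force'],s['time_s'],s['grip_width'])
shot('wrist','w3')
p=cv2.imread('pics/w3.png')
cv2.imwrite('pics/w3b.png',cv2.convertScaleAbs(cv2.resize(p,(800,600),interpolation=cv2.INTER_CUBIC),alpha=1.4))
z=load('w3'); a=np.array([.3842,-.9233]);n=np.array([.9233,.3842])
for x,y,h in((-115,-25,20),(-115,25,20),(-80,-55,12),(-80,55,12),(-100,0,54)):
    X=np.array([*(np.array([580.1,-116.4])+x*a+y*n),h]); c=z['R']@X+z['t']; print(x,y,np.round(1.25*np.array([c[0]/c[2]*z['fx']+z['cx'],c[1]/c[2]*z['fy']+z['cy']]),1))
E
```

```text
[539.99617619 -25.60838407 230.3453927 ] [-0.70646908 -0.33272222 -0.66520015] 16.95 51.09436081898001
-115 -25 [372.4 244.6]
-115 25 [430.9 244.6]
-80 -55 [340.2 282.3]
-80 55 [463.  282.3]
-100 0 [401.8 270. ]
```

View pics/w3b.png

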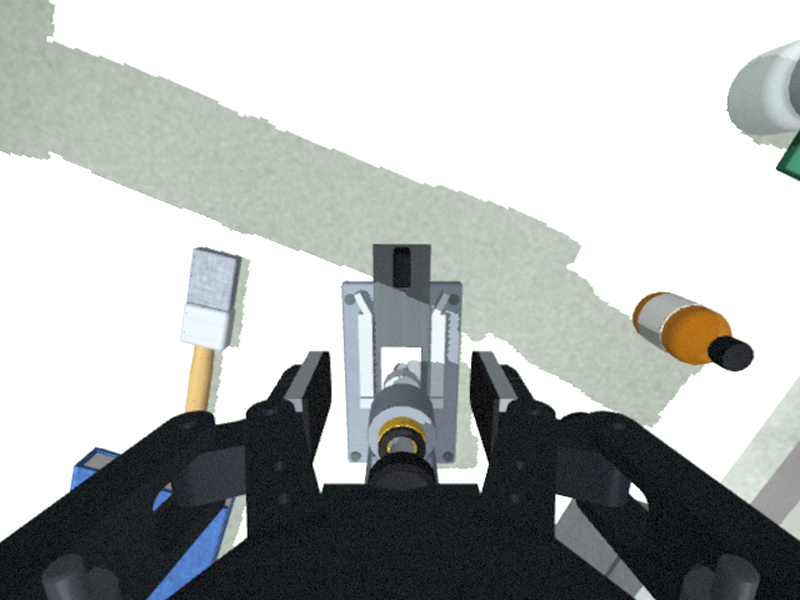

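The carrier tail lies at row 244, columns 373–431, exactly as predicted for home, with the plunger up. Next I'll shut the fingers and move over the knob.

play_rows(targets=[[[0.0099,-0.0227,0,0,0,0,-1],[0.0099,-0.0227,0,0,0,0,-1],[0.0099,-0.0227,0,0,0,0,-1],[0.0099,-0.0227,0,0,0,0,-1],[0.0099,-0.0227,0,0,0,0,-1],[0.0099,-0.0227,0,0,0,0,-1],[0.0099,-0.0227,0,0,0,0,-1],[0.0099,-0.0227,0,0,0,0,-1],[0,0,-0.03,0,0,0,-1],[0,0,-0.03,0,0,0,-1],[0,0,-0.02,0,0,0,-1],[0,0,0,0,0,0,-1]]])

```text
time_s: 18.2
ee_pos: [579.6, -116.5, 189.5]
orientation: [-0.001, 0.555, 0.832, -0.001]
contact_force: [-0.5, -0.2, 1.0]
grip_width: 0.1
gripper_force: 0.0
```

play_rows(targets=[[[0,0,0,0,0,0,-1],[0,0,0,0,0,0,-1],[0,0,0,0,0,0,-1]]])

```text
time_s: 18.5
ee_pos: [580.9, -116.5, 191.7]
orientation: [0.001, 0.555, 0.832, 0.0]
contact_force: [-0.9, 0.2, 0.1]
grip_width: 0.3
gripper_force: 0.0
```

play_rows(targets=[[[0,0,-0.004,0,0,0,-1],[0,0,-0.004,0,0,0,-1],[0,0,-0.0016,0,0,0,-1],[0,0,-0.0016,0,0,0,-1],[0,0,-0.0016,0,0,0,-1],[0,0,-0.0016,0,0,0,-1],[0,0,-0.0016,0,0,0,-1],[0,0,-0.0016,0,0,0,-1],[0,0,-0.0016,0,0,0,-1]]])

```text
time_s: 19.4
ee_pos: [580.5, -116.5, 181.5]
orientation: [0.0, 0.555, 0.832, 0.0]
contact_force: [-0.5, -0.0, 1.9]
grip_width: -0.3
gripper_force: 1.2
```

play_rows(targets=[[[0,0,-0.0016,0,0,0,-1],[0,0,-0.0016,0,0,0,-1],[0,0,-0.0016,0,0,0,-1],[0,0,-0.0016,0,0,0,-1],[0,0,-0.0016,0,0,0,-1],[0,0,-0.0016,0,0,0,-1],[0,0,-0.0016,0,0,0,-1],[0,0,-0.0016,0,0,0,-1],[0,0,-0.0016,0,0,0,-1],[0,0,-0.0016,0,0,0,-1],[0,0,0,0,0,0,-1]]])

```text
time_s: 20.5
ee_pos: [580.4, -116.5, 173.2]
orientation: [0.0, 0.555, 0.832, -0.0]
contact_force: [-1.9, -0.5, 4.0]
grip_width: 0.1
gripper_force: 1.9
```

play_rows(targets=[[[0,0,-0.0016,0,0,0,-1],[0,0,-0.0016,0,0,0,-1],[0,0,-0.0016,0,0,0,-1],[0,0,-0.0016,0,0,0,-1],[0,0,-0.0016,0,0,0,-1],[0,0,-0.0016,0,0,0,-1],[0,0,-0.0016,0,0,0,-1],[0,0,-0.0016,0,0,0,-1],[0,0,0,0,0,0,-1]]])

```text
time_s: 21.4
ee_pos: [580.4, -116.5, 166.9]
orientation: [0.0, 0.555, 0.832, 0.0]
contact_force: [-1.4, -0.4, 5.3]
grip_width: 0.1
gripper_force: 2.6
```

play_rows(targets=[[[0,0,-0.001,0,0,0,-1],[0,0,-0.001,0,0,0,-1],[0,0,-0.001,0,0,0,-1],[0,0,0,0,0,0,-1]]])

```text
time_s: 21.8
ee_pos: [580.5, -116.5, 165.5]
orientation: [0.0, 0.555, 0.832, 0.0]
contact_force: [-0.6, -0.2, 5.4]
grip_width: -0.3
gripper_force: 2.8
```

play_rows(targets=[[[0,0,-0.001,0,0,0,-1],[0,0,-0.001,0,0,0,-1],[0,0,-0.001,0,0,0,-1],[0,0,0,0,0,0,-1]]])

```text
time_s: 22.2
ee_pos: [580.4, -116.5, 164.0]
orientation: [0.0, 0.555, 0.832, 0.0]
contact_force: [-1.3, 0.6, 6.1]
grip_width: -0.0
gripper_force: 2.9
```

play_rows(targets=[[[0,0,-0.001,0,0,0,-1],[0,0,-0.001,0,0,0,-1],[0,0,-0.001,0,0,0,-1],[0,0,0,0,0,0,-1]]])

```text
time_s: 22.6
ee_pos: [580.5, -116.5, 162.6]
orientation: [0.0, 0.555, 0.832, 0.0]
contact_force: [-1.6, -0.1, 6.2]
grip_width: -0.0
gripper_force: 3.1
```

play_rows(targets=[[[0,0,-0.001,0,0,0,-1],[0,0,-0.001,0,0,0,-1],[0,0,-0.001,0,0,0,-1],[0,0,0,0,0,0,-1]]])

```text
time_s: 23.0
ee_pos: [580.5, -116.5, 161.1]
orientation: [0.0, 0.555, 0.832, 0.0]
contact_force: [-2.4, -0.3, 6.3]
grip_width: 0.3
gripper_force: 3.2
```

play_rows(targets=[[[0,0,-0.001,0,0,0,-1],[0,0,-0.001,0,0,0,-1],[0,0,-0.001,0,0,0,-1],[0,0,0,0,0,0,-1]]])

```text
time_s: 23.4
ee_pos: [580.5, -116.5, 159.7]
orientation: [0.0, 0.555, 0.832, 0.0]
contact_force: [-1.9, 0.3, 7.4]
grip_width: 0.1
gripper_force: 3.4
```

play_rows(targets=[[[0,0,-0.001,0,0,0,-1],[0,0,-0.001,0,0,0,-1],[0,0,-0.001,0,0,0,-1],[0,0,0,0,0,0,-1]]])

```text
time_s: 23.8
ee_pos: [580.5, -116.5, 159.1]
orientation: [0.0, 0.555, 0.832, 0.0]
contact_force: [-3.0, 0.3, 13.0]
grip_width: 0.4
gripper_force: 6.4
```

play_rows(targets=[[[0,0,-0.001,0,0,0,-1],[0,0,-0.001,0,0,0,-1],[0,0,0,0,0,0,-1]]])

```text
time_s: 24.1
ee_pos: [580.5, -116.5, 159.0]
orientation: [0.0, 0.555, 0.832, 0.0]
contact_force: [-4.9, 0.5, 19.4]
grip_width: -0.1
gripper_force: 9.6
```

play_rows(targets=[[[0,0,0.0003,0,0,0,-1],[0,0,0,0,0,0,-1],[0,0,0,0,0,0,-1]]])

```text
time_s: 24.4
ee_pos: [580.5, -116.5, 159.0]
orientation: [0.0, 0.555, 0.832, 0.0]
contact_force: [-4.8, 2.0, 18.9]
grip_width: 0.2
gripper_force: 9.1
```

play_rows(targets=[[[0,0,0,0,0,0,-1],[0,0,0,0,0,0,-1],[0,0,0,0,0,0,-1],[0,0,0,0,0,0,-1],[0,0,0,0,0,0,-1],[0,0,0,0,0,0,-1]]])

```text
time_s: 25.0
ee_pos: [580.5, -116.5, 159.0]
orientation: [0.0, 0.555, 0.832, 0.0]
contact_force: [-4.9, 1.4, 18.2]
grip_width: -0.1
gripper_force: 9.1
```

play_rows(targets=[[[0,0,0.003,0,0,0,-1],[0,0,0.006,0,0,0,-1],[0,0,0.006,0,0,0,-1],[0,0,0.006,0,0,0,-1],[0,0,0.006,0,0,0,-1],[0,0,0.006,0,0,0,-1],[0,0,0.006,0,0,0,-1],[0,0,0.006,0,0,0,-1],[0,0,0.006,0,0,0,-1],[0,0,0.006,0,0,0,-1],[0,0,0.02,0,0,0,-1],[0,0,0.04,0,0,0,-1]]])

```text
time_s: 26.2
ee_pos: [579.2, -116.2, 214.8]
orientation: [-0.002, 0.555, 0.832, -0.001]
contact_force: [-0.1, -0.4, 1.4]
grip_width: -0.2
gripper_force: 0.0
```

play_rows(targets=[[[-0.02,0.04,0.06,0,0,0,-1],[-0.02,0.04,0.02,0,0,0,-1],[-0.02,0.04,0,0,0,0,-1],[-0.02,0.04,0,0,0,0,-1],[0,0,0,0,0,0,-1],[0,0,0,0,0,0,-1],[0,0,0,0,0,0,-1],[0,0,0,0,0,0,-1]]])

```text
time_s: 27.0
ee_pos: [540.7, -37.7, 255.6]
orientation: [0.0, 0.556, 0.831, -0.0]
contact_force: [-1.3, 1.0, 0.3]
grip_width: -0.1
gripper_force: 0.0
```

```bash
python3 - <<'E'
from h import *
s=status.sense(); print(s['ee_pos'],s['contact_force'],s['time_s'])
shot('wrist','w4')
p=cv2.imread('pics/w4.png')
cv2.imwrite('pics/w4b.png',cv2.convertScaleAbs(p,alpha=1.4))
z=load('w4'); a=np.array([.3842,-.9233]);n=np.array([.9233,.3842])
for x,y,h in((-115,-25,20),(-115,25,20),(-80,-55,12),(-80,55,12)):
    X=np.array([*(np.array([580.1,-116.4])+x*a+y*n),h]); c=z['R']@X+z['t']; print(x,y,np.round(np.array([c[0]/c[2]*z['fx']+z['cx'],c[1]/c[2]*z['fy']+z['cy']]),1))
shot('top','t4');z=load('top');y=load('t4')
print('knob height before/after',pd(z,371.7,233.5)[2],pd(y,371.7,233.5)[2], 'max depth/colour change at press', np.abs(z['p'][225:240,365:380].astype(int)-y['p'][225:240,365:380]).mean())
E
```

```text
[540.71339157 -37.69817291 255.57077801] [-1.31051415  0.96714553  0.32204602] 27.0
-115 -25 [302.4 182.2]
-115 25 [346.5 182.1]
-80 -55 [277.8 211.3]
-80 55 [370.8 211.1]
knob height before/after 179.7501884553385 186.48357671676604 max depth/colour change at press 18.67851851851852
```

View pics/w4b.png

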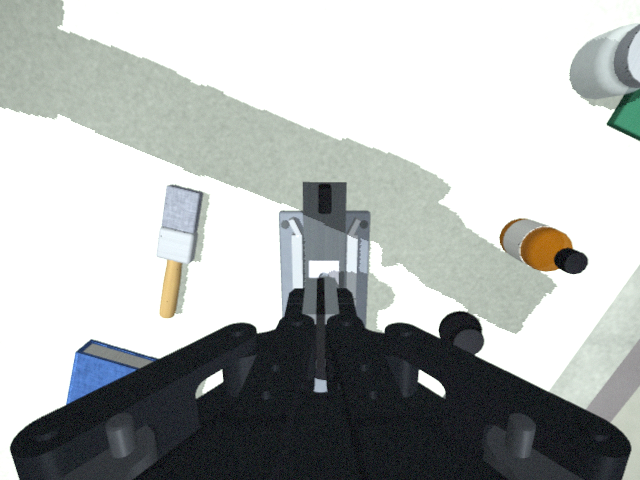

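The carrier tail is at row 182, columns 303–346, so it is still home. The knob is back at full height (depth noise is a few mm) and nothing touches the press. Handing in.

```bash
python3 -c "
from station import bot
print(bot.sign_off())"
```

```text
the job is handed in; nothing more can be done
None
```

The carrier is home against the back stop and released, and the plunger was pressed to its stop at about 18–19 N, held for about 0.9 s and came back up. I handed the job in at about 27 s; sign-off returned no verdict.

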